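# Tune the coil core of an induction heater with the plastic tuning tool

### The job

The bench induction heater is off tune. Take the white plastic tuning tool from the tool block (not the steel screwdriver) and, with its blade in the slot of the brass core, turn the core until the meter's needle stands in the green sector. Then put the tool back in its hole in the tool block, standing fully down, and shut the yellow flap over the core, leaving the screwdriver and the other things on the table where they are.

Things in the scene. Friction and masses are not known exactly. Their poses are not given: they have to be found in the camera images.
- tuner: Tuning box of the heater, fixed to the table: grey box 150 x 240 x 80 mm with a blue top panel at 80 mm height, origin under its centre on the table, x to its rear, y to its left, z up. On the panel: a 96 mm square meter at (0, +52) mm, 13 mm high; the slotted brass core at (-20, -68) mm; the hinged flap behind the core. A copper work coil sticks out 95 mm from the left (+y) side.
- core_slot (a point): Middle of the floor of the slot in the brass core, 82 mm above the table, turning with the core. x runs along the slot, y across it, z up. The core is 23 mm across and its top lies 7 mm above this point; the slot is 14 mm long, 4.4 mm wide, 7 mm deep, closed at both ends, its mouth bevelled 1.6 mm all round. A white collar, 40 mm outside, 25 mm inside, stands round the core, its top 10 mm above this point.
- core (a joint): Angle of the brass core in rad, growing clockwise seen from above, from -1.3 to 1.3 (stops); it starts at -1.2 to -0.6. It turns stiffly (0.03 N m) and stays where it is left. 0 is in tune; at 0 the slot (point x) lies along the x axis of the tuning box.
- needle (a joint): Angle of the meter's black needle in rad: 0 in the middle of the green sector, positive to the right (clockwise from above). The needle follows the core: 0.42 rad per rad of the core. The green sector reaches from -0.10 to 0.10; scale ends at about +-0.55.
- needle_tip (a point): Tip of the black needle, 62 mm from its pivot, 86 mm above the table.
- green_middle (a point): Middle of the green sector of the meter (25 mm deep into the box from its centre), where the needle tip stands when the heater is in tune.
- tool_grip (a point): Middle of the handle of the white plastic tuning tool, which stands upright in the tool block, blade down. Handle square, 16 x 16 mm, 70 mm long (from 35 mm above to 35 mm below this point), with a blue band near its top. z points up along the tool; x and y are square to the handle's flats, x runs along the blade's width. Under the handle a round flange (26 mm across, 4 mm thick), then a 9 mm shank. In the block this point is 119 mm above the table. Mass about 40 g.
- tool_tip (a point): Middle of the tip of the tool's blade, 105 mm below tool_grip along the tool. The blade is 10 mm wide (along x), 2.4 mm thick (along y), slightly tapered at the tip.
- block: Wooden tool block, fixed to the table: 56 x 136 x 80 mm on a foot 86 x 166 mm, 10 mm thick; origin under its centre on the table, y along its length, z up. Two round holes, 15 mm across, 74 mm deep, at y = +37.5 and -37.5 mm; one holds the tuning tool, the other the screwdriver. A tool that is fully down rests with its flange on the block's top.
- hole_a (a point): Centre of the mouth of the hole at y = +37.5 mm, on the block's top, 80 mm above the table.
- hole_b (a point): Centre of the mouth of the hole at y = -37.5 mm, on the block's top, 80 mm above the table.
- screwdriver_grip (a point): Middle of the round red handle (27 mm across, 77 mm long, its top 157 mm above the table) of the steel screwdriver that stands in the other hole; not to be used.
- flap (a joint): Angle of the yellow plastic flap in rad: 0 shut flat over the core, it starts open at 1.85 to 2.1, leaning back (its stop is at 2.2). The hinge is light; the flap stays where it is left when open, and once it is pushed forward to below about 0.8 rad it falls shut.
- flap_edge (a point): Middle of the free edge of the flap, on its lip, 60 mm from the hinge; open, it stands about 155 mm above the table, so a tool brought in from the side must come in higher than that. The flap is 54 mm wide and 3 mm thick, with 12 mm side walls that look towards the front when it is open; its smooth outer face then looks to the rear.
- flap_hinge (a point): Middle of the flap's hinge, 96 mm above the table, 28 mm behind the core's axis; the hinge line runs along the y axis of the tuning box. Behind it the blue panel, at 80 mm, goes on for 67 mm. Some 80 mm and more behind the box the screw end of the red vise stands over the table.
- file: File with a red handle, 26 x 239 x 27 mm, lying behind the work between tuning box and tool block; origin under its middle; leave it alone.
- chisel: Dark steel hot chisel, 22 x 154 x 23 mm, lying near the table's front edge; origin under its middle; leave it alone.
Mind the look-alikes: they are no part of the job. Leave any orange or pink look-alike of the part that bears tool_grip alone.

How it is judged (in metres and radians):
On the way, in this order (a step that is already met when the one before it is completed fails the run):
1. the tuning tool is lifted clear out of the tool block (height (world z) of tool_tip above 0.09 m), for 0.1 s.
2. the blade of the tuning tool is in the core's slot and the needle has come into the green sector (distance between tool_tip and core_slot below 0.0055 m and value of joint needle between -0.1 and 0.1 rad), for 0.2 s.
At the end, for the whole second after the job is handed in: The needle stands in the green sector (within 0.10 rad of its middle), the flap is shut (under 0.06 rad), the tuning tool rests upright and fully down in a hole of the tool block (within 5 mm of seated height), and the screwdriver is in its hole (moved under 20 mm) (value of joint needle between -0.1 and 0.1 rad and value of joint flap below 0.06 rad and (horizontal distance between tool_tip and hole_a below 0.008 m or horizontal distance between tool_tip and hole_b below 0.008 m) and height (world z) of tool_grip below 0.124 m and angle between tool_grip's own z axis and vertical below 0.12 rad and linear speed of tuning_tool below 0.02 m/s and distance of screwdriver_grip from where it was at the start of the episode below 0.02 m); the robot touches nothing.
It fails at once if the screwdriver is pulled out or knocked over (moved more than 40 mm) (distance of screwdriver_grip from where it was at the start of the episode above 0.04 m).
It fails at once if the file or the chisel is moved more than 40 mm (distance of any of file, chisel from where it was at the start of the episode above 0.04 m).
It also fails if it takes over 61 s, if anything falls off the work surface, if the arm or the gripper's body presses on something with over 40 N, if the wrist force passes 120 N, or if a joint passes its speed limit or range.

### The arm

A 6-joint arm with a two-finger parallel gripper is mounted at the origin on a cart in front of the work surface, level with it; the furniture and walls round the work are solid. World frame = base frame: x ahead of the robot, y to its left, z up, the work surface at z = 0. Lengths are in mm, angles in rad, forces in N, time in s.
With the tool pointing down it reaches from about 400 to 825 mm from the base axis. Payload 7 kg.
Tool frame: the origin (TCP) lies midway between the tips of the shut fingers; the grasp point (between the pads) lies 19 mm behind it (arm.grip_depth is the distance from the TCP to the grasp point, in mm); z points along the fingers, y is the direction in which the jaws open and shut (so a half turn about z gives the same grasp; the last joint's range is limited). The gripper opens to 88 mm and grips with 3 to 60 N. Pads are 19 mm wide; open, the fingers measure 130 mm over their backs; the gripper's body (78 mm by 193 mm) begins 47 mm behind the grasp point.
Start: joints at [1.591, 0.359, 0.012, 0, -1.224, -0.288], TCP at [178.622, 650.914, 226.561] pointing down, gripper open.
Joint ranges: [-3.07, 3.07], [-1.43, 2.12], [-1.02, 1.25], [-3.03, 1.67], [-3.05, -0], [-3.03, 3.03]. Speed limits (rad/s): [2.39, 2.39, 3.01, 3.14, 3.14, 3.14].

### API

Orientations are given as a rotation vector (axis times angle).
In Python, from plant import arm gives the robot as it stands.
- The arm moves only by the tool step_arm, never from a script. Its argument "steps" is one flat list of numbers, 5 for each row, row after row: the finger opening in mm, from 0 to 87.6, then the shift along the tool's x, y, z in mm, then the turn about the tool's z in degrees. In form: [claw, tx, ty, tz, yaw, claw, tx, ty, tz, yaw, ...]. A call has 1 to 12 rows; each row shifts and turns the commanded pose from where the row before left it, along the tool's axes as they then stand; what a row does not reach is not made up. A row lasts 1/10 s, in which the tool goes at most 50 mm and 8.59 degrees, less where a joint would pass 70% of its speed; a pose out of reach is approached as far as the arm can. A call is refused whole if a number of a shift passes 50 or a number of a turn 8.59, either way. A call with a gripper value outside its range is refused whole. The fingers move at their own pace and stop on an object; "grip_force" is the grip in N (left out, the last holds). Time passes only in rows, so rows that do not move let the fingers close. It gives the time, the measured TCP pose, the force and the opening at its end, in the units of the state.
- arm.observe(): the state, without advancing time (a new reading comes with each control period).
- arm.read_camera(name): name is "scene" or "top"; returns a dict with "img" (480x640x3 uint8, red, green, blue), "depth" (480x640 float32, mm along the optical axis (not along the pixel's ray), 0 where there is no reading), "fx", "fy", "cx", "cy" (pixels), "D" ([k1, k2, p1, p2, k3] as OpenCV has them; the pictures are not rectified), "cam_to_world" (4x4, takes a point from camera to world coordinates). Camera axes: x right, y down, z forward; pixel columns grow to the right and rows downward; lengths in mm; the calibration is good to about 2 mm. A picture is of the moment at which its call begins.
- arm.job_done(): hands the job in, once; it reports no verdict.
Trained networks look in a picture, given as the dict that the camera call returned (one of the last four; its "shot" number tells which), for a name from the list of things; names that differ only in an ending like _2 or _b are one class to them, and where a whole thing is asked for, a point or a joint stands for the part that bears it (a point fixed in the world has none). Each returns a list of dicts, best first, with "confidence" (0 to 1); they miss things now and then, are a little off and sometimes report something else, mostly with a low value. They report only what shows in the picture. A call takes as long as a camera call. They do not tell look-alikes from the thing itself.
- arm.cut_out(thing, picture): "region" (480x640 bool, what is visible of it) and "uv" ([column, row] in pixels, amid what is visible of it).
- arm.mark_of(thing, picture): "uv" ([column, row] in pixels: a listed point, or the origin of a listed thing).
The state is a dict: "clock": time; "joint_positions": joint angles; "joint_vel": joint speeds; "joint_torque": joint torques, N m; "tool_pos": TCP position; "eef_rot": TCP orientation; "ft_force": force on the tool from outside, world axes, zero at the start; "ft_torque": the same for the moment, N m; "width": finger opening in mm.
Only numpy, scipy, OpenCV 4.12 (cv2) and the standard library are available. Lean on these libraries where they do the work, as an engineer would, in place of code of your own. Each camera call takes 0.05 s, during which the arm holds its last target. There are 200 camera calls.

## Working session

There is one attempt and no reset: what is moved stays moved. The work goes in short steps, Python scripts to look and compute and a tool call to move; the robot and the scene stay as the last step left them, time stands still between calls to the robot, and variables do not carry over. Pictures are saved under pics/ and viewed, about 8 in all and at most 12, crops included, and the job is handed in when it is done.

Besides the shell and the picture viewer there is one more tool, called after "Call:" as name(argument=value, ...) on one line, values as JSON. step_arm: Moves the arm, as the interface text tells. Its arguments: {"type":"object","properties":{"steps":{"type":"array"},"grip_force":{"type":"number"}},"required":["steps"]}

```bash
mkdir -p pics; cat > h.py <<'E'
from plant import arm
import numpy as np, cv2
from scipy.spatial.transform import Rotation as R
def shot(n,f=None):
    p=arm.read_camera(n)
    if f: cv2.imwrite('pics/'+f,p['img'][:,:,::-1])
    return p
def K(p): return np.array([[p['fx'],0,p['cx']],[0,p['fy'],p['cy']],[0,0,1.]])
def ray(p,uv):
    q=cv2.undistortPoints(np.array([[uv]],float),K(p),np.array(p['D'],float))[0,0]
    T=np.array(p['cam_to_world']); return T[:3,3],T[:3,:3]@np.array([q[0],q[1],1.])
def at_z(p,uv,z):
    o,d=ray(p,uv); return o+d*(z-o[2])/d[2]
def proj(p,X):
    T=np.linalg.inv(np.array(p['cam_to_world'])); r=cv2.Rodrigues(T[:3,:3])[0]
    return cv2.projectPoints(np.array(X,float).reshape(-1,1,3),r,T[:3,3],K(p),np.array(p['D'],float))[0].reshape(-1,2)
def by_depth(p,uv):
    u,v=[int(round(a)) for a in uv]; w=p['depth'][max(v-1,0):v+2,max(u-1,0):u+2]; w=w[w>0]
    o,d=ray(p,uv); return o+d*np.median(w) if len(w) else None
E
python3 - <<'E'
from h import *
np.set_printoptions(precision=1,suppress=True)
s=arm.observe(); print(s['tool_pos'],s['eef_rot'],s['width'],s['clock'],arm.grip_depth)
Z=dict(tool_grip=119,tool_tip=14,hole_a=80,hole_b=80,screwdriver_grip=119,core_slot=82,needle_tip=86,green_middle=93,flap_edge=155,flap_hinge=96,tuner=0,block=0)
for c in('top','scene'):
    p=shot(c,c+'1.png'); print(c,np.array(p['cam_to_world'])[:3,3],p['fx'])
    for t,z in Z.items():
        for m in arm.mark_of(t,p)[:3]: print(t,np.array(m['uv']),round(m['confidence'],2),at_z(p,m['uv'],z),by_depth(p,m['uv']))
E
```

```text
[178.5 650.5 225.6] [ 3.1 -0.4 -0. ] 87.29719154744659 0.0 18.8
top [ 415.7  -31.5 1159.4] 472.82239605375594
tool_grip [425.4 232.6] 0.71 [ 501.6 -273.5  119. ] [ 498.7 -265.3  154.2]
tool_grip [469.3 260. ] 0.63 [ 440.7 -369.4  119. ] [ 440.7 -369.2  119.7]
tool_grip [467.  228.4] 0.44 [ 510.7 -366.1  119. ] [ 509.7 -362.6  129.8]
tool_tip [453.1 229.6] 0.64 [ 517.5 -365.7   14. ] [ 518.8 -370.    -0.7]
tool_tip [453.9 260.3] 0.62 [ 442.7 -366.    14. ] [ 443.  -370.3   -0.8]
hole_a [420.  237.3] 0.92 [ 494.1 -269.9   80. ] [ 492.  -263.6  108.5]
hole_a [387.8 238.5] 0.75 [ 491.5 -195.9   80. ] [ 486.8 -185.7  146.9]
hole_a [318.1 295.1] 0.53 [363.1 -35.8  80. ] [360.2 -36.1  19.6]
hole_b [420.  237.3] 0.92 [ 494.1 -269.9   80. ] [ 492.  -263.6  108.5]
hole_b [387.8 238.5] 0.75 [ 491.5 -195.9   80. ] [ 486.8 -185.7  146.9]
hole_b [318.1 295.1] 0.53 [363.1 -35.8  80. ] [360.2 -36.1  19.6]
screwdriver_grip [391.9 233.8] 0.58 [ 499.1 -199.2  119. ] [ 496.1 -193.2  156.4]
screwdriver_grip [423.8 232.7] 0.39 [ 501.4 -269.9  119. ] [ 498.8 -262.6  150.6]
core_slot [240.6 246.4] 0.47 [474
[... 1173 characters left out ...]
ip [366.4 264.2] 0.62 [ 494.9 -197.   119. ] [ 484.  -202.5  131.5]
core_slot [229.4 213.4] 0.49 [487.1 140.6  82. ] [483.6 136.8  86.2]
needle_tip [372.1 263.4] 0.72 [ 532.3 -190.2   86. ] [ 489.1 -211.1  134.3]
needle_tip [228.1 213.7] 0.7 [481.4 138.6  86. ] [480.9 138.   86.7]
green_middle [202.7 184.4] 0.82 [519.3 251.6  93. ] [528.  262.3  83.2]
green_middle [229.5 215.6] 0.39 [472.8 125.5  93. ] [479.9 133.4  84.2]
flap_edge [245.8 179.7] 0.87 [529.  121.5 155. ] [541.5 133.9 142.4]
flap_hinge [238.3 205.3] 0.75 [507.1 130.7  96. ] [507.2 130.9  95.9]
tuner [221.6 228.6] 0.71 [502.7 192.2  -0. ] [442.3 122.1  79.9]
block [380.  317.3] 0.85 [ 490.3 -241.4    0. ] [ 469.1 -250.5   28.7]
```

```bash
python3 - <<'E'
import cv2,numpy as np
a=cv2.imread('pics/top1.png');b=cv2.imread('pics/scene1.png')
cv2.imwrite('pics/c1.png',np.vstack([cv2.resize(a[140:330,110:510],(800,380)),]))
r=lambda im,y0,y1,x0,x1:cv2.resize(im[y0:y1,x0:x1],(400,300),interpolation=cv2.INTER_CUBIC)
cv2.imwrite('pics/c2.png',np.vstack([np.hstack([r(a,205,280,390,490),r(a,195,270,170,270)]),np.hstack([r(b,220,400,330,570),r(b,150,255,160,300)])]))
E
```

```text
(no output)
```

View pics/scene1.png

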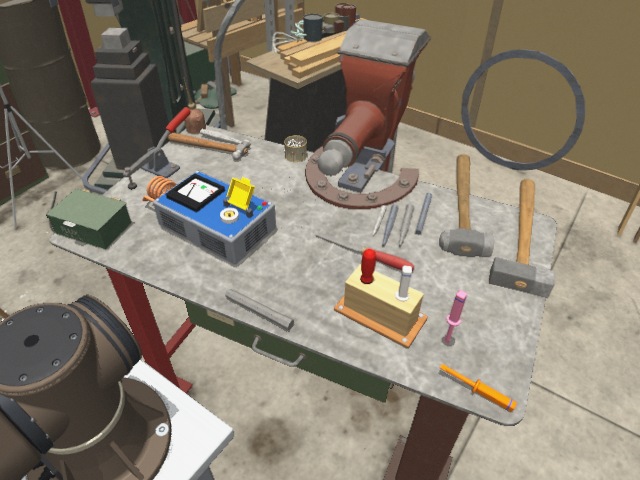

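View pics/c2.png

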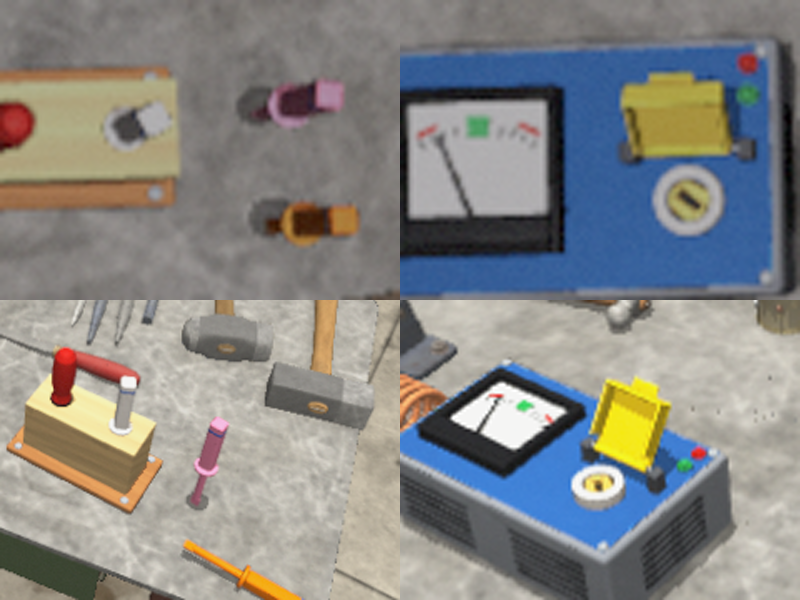

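The top view (top1.png crops) and scene view show these:
- **White tool:** in the block's right hole (-y end), scene (403,283), top (425,233).
- **Look-alikes, to be left alone:** pink tool standing free at scene (457,305), orange tool lying at scene (480,388).
- **Screwdriver:** red, scene (368,265).

The white one with the blue band in the block fits the description, and the enlarged crop confirms it. The needle stands left, at about -0.37. Next I measure the poses.

```bash
cat >> h.py <<'E'
def cloud(p,mask):
    v,u=np.nonzero(mask&(p['depth']>0)); q=cv2.undistortPoints(np.c_[u,v].astype(float).reshape(-1,1,2),K(p),np.array(p['D'],float))[:,0]
    d=p['depth'][v,u]; T=np.array(p['cam_to_world']); return (T[:3,:3]@(np.c_[q,np.ones(len(q))]*d[:,None]).T).T+T[:3,3]
def rect(P): 
    c,s,a=cv2.minAreaRect(P[:,:2].astype(np.float32)); return np.round(c,1),np.round(s,1),round(a,1),len(P)
E
python3 - <<'E'
from h import *
np.set_printoptions(precision=2,suppress=True)
print(R.from_rotvec(arm.observe()['eef_rot']).as_matrix())
for c in('top','scene'):
    p=shot(c); A=np.ones((480,640),bool); P=cloud(p,A)
    sel=lambda x0,x1,y0,y1,z0,z1:P[(P[:,0]>x0)&(P[:,0]<x1)&(P[:,1]>y0)&(P[:,1]<y1)&(P[:,2]>z0)&(P[:,2]<z1)]
    print(c,'block',rect(sel(440,550,-320,-140,74,86)),'foot',rect(sel(420,570,-340,-120,6,14)))
    print('tuner',rect(sel(380,620,60,330,75,86)))
    print('tooltop',rect(sel(470,530,-300,-245,148,160)),sel(470,530,-300,-245,148,160).mean(0))
    h=sel(470,530,-300,-245,95,148); print('handle',rect(h),h.mean(0))
    print('flap', rect(sel(500,580,90,180,110,165)), sel(500,580,90,180,110,165)[:,2].max(initial=0))
    print('collar',rect(sel(440,500,110,165,89,97)))
    for t in('tool_grip','core','flap'):
        for r in arm.cut_out(t,p)[:3]:
            print(t,np.array(r['uv']),round(r['confidence'],2),rect(cloud(p,r['region'])))
E
python3 - <<'E'
import cv2,numpy as np
a=cv2.imread('pics/top1.png');b=cv2.imread('pics/scene1.png')
r=lambda im,y0,y1,x0,x1:cv2.resize(im[y0:y1,x0:x1],(400,300),interpolation=cv2.INTER_CUBIC)
cv2.imwrite('pics/c3.png',np.vstack([np.hstack([r(a,218,248,405,445),r(a,231,261,221,261)]),np.hstack([r(b,255,303,375,439),r(b,195,231,208,256)])]))
E
```

```text
[[ 0.96 -0.26  0.  ]
 [-0.26 -0.96  0.  ]
 [ 0.   -0.   -1.  ]]
top block (array([ 493.4, -233.4]), array([ 56.1, 136.5]), 1.2, 1203) foot (array([ 495.5, -240. ]), array([204.6, 109.1]), 84.4, 756)
tuner (array([494.9, 204.3]), array([149.7, 236.7]), 1.7, 4816)
tooltop (array([ 494.6, -271. ]), array([15.3, 16.2]), 26.9, 54) [ 494.3  -270.65  153.28]
handle (array([ 493.9, -265.3]), array([ 7.6, 17.8]), 87.7, 42) [ 491.96 -264.26  124.17]
flap (array([521.3, 138.7]), array([40.2, 55.2]), 2.6, 348) 149.35209066444406
collar (array([476.8, 137.2]), array([36.3, 39. ]), 0.3, 169)
tool_grip [461.7 230.6] 0.73 (array([ 512.9, -385.8]), array([21.3, 58.6]), 15.1, 173)
tool_grip [422.8 235.8] 0.57 (array([ 494.4, -270. ]), array([23.1, 20.7]), 0.3, 141)
tool_grip [495.1 258.1] 0.55 (array([ 441.9, -456.8]), array([ 21.8, 136.6]), 1.0, 276)
core [240.6 245.6] 0.5 (array([477.2, 136.5]), array([19.9, 19.3]), 47.9, 69)
scene block (array([ 496.2, -237.2]), array([ 60.7, 135.9]), 1.0, 1520) foot (array([ 494.8, -237.8]), array([ 88.5, 165.2]), 1.6, 992)
tuner (array([495.6, 200.5]), array([152.1, 242.4]), 1.0, 3104)
tooltop (array([ 496.2, -274.7]), array([16.3, 14.1]), 21.4, 68) [ 495.26 -275.16  153.07]
handle (array([ 492.3, -274. ]), array([19.8, 11.9]), 81.4, 184) [ 491.01 -276.64  122.53]
flap (array([525.4, 135. ]), array([40.1, 58.3]), 0.7, 447) 146.5182275163255
collar (array([478.3, 138.6]), array([50.2, 37.9]), 87.3, 97)
tool_grip [459.1 313.7] 0.86 (array([ 563.1, -364.2]), array([133.6,  21.4]), 11.0, 416)
tool_grip [486.6 390.8] 0.74 (array([ 447.9, -459.8]), array([ 31.8, 143.5]), 1.5, 752)
tool_grip [401.8 286.4] 0.73 (array([ 501.1, -272.8]), array([34.8, 22.3]), 25.7, 340)
core [226.7 215. ] 0.63 (array([479.2, 137.1]), array([11.4, 14. ]), 62.7, 21)
flap [242.  190.5] 0.55 (array([522.1, 146.9]), array([41.7, 82.4]), 0.2, 618)
flap [381.6 305.4] 0.4 (array([ 520. , -225.3]), array([137.4, 190.7]), 0.5, 4140)
```

View pics/c3.png

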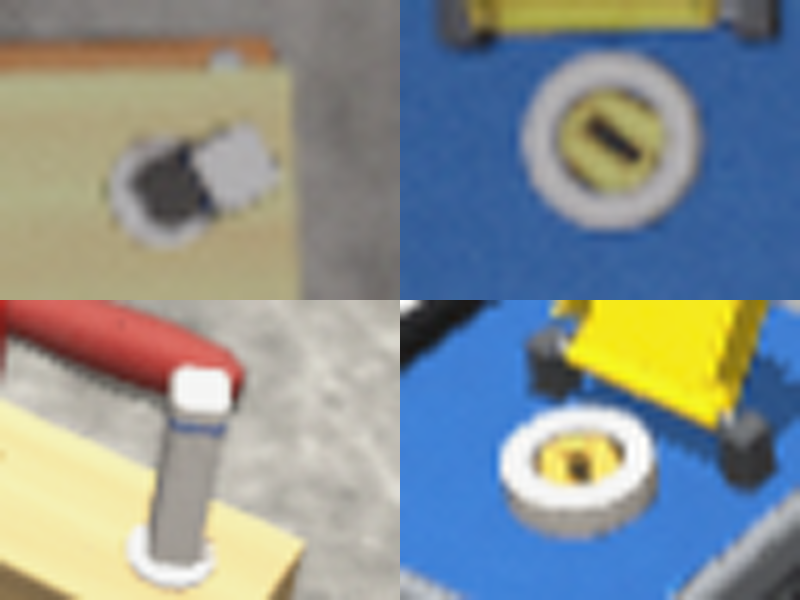

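Call:
step_arm(steps=[45, 36.8, 21.2, 0, 0, 45, 36.8, 21.2, 0, 0, 45, 36.8, 21.2, 0, 0, 45, 36.8, 21.2, 0, 0, 45, 36.8, 21.2, 0, 0, 45, 36.8, 21.2, 0, 0, 45, 36.8, 21.2, 0, 0, 45, 36.8, 21.2, 0, 0, 45, 36.8, 21.2, 0, 0, 45, 36.8, 21.2, 0, 0], grip_force=40)

```text
clock: 2.7
tool_pos: [478.4, 347.8, 226.9]
eef_rot: [-3.113, 0.419, -0.001]
ft_force: [0.1, 0.6, 0.9]
width: 45.4
```

Call:
step_arm(steps=[45, 12.6, 42.7, 0, 0, 45, 12.6, 42.7, 0, 0, 45, 12.6, 42.7, 0, 0, 45, 12.6, 42.7, 0, 0, 45, 12.6, 42.7, 0, 0, 45, 12.6, 42.7, 0, 0, 45, 12.6, 42.7, 0, 0, 45, 12.6, 42.7, 0, 0, 45, 12.6, 42.7, 0, 0, 45, 12.6, 42.7, 0, 0, 45, 12.6, 42.7, 0, 0, 45, 12.6, 42.7, 0, 0])

```text
clock: 3.9
tool_pos: [487.5, -186.9, 227.0]
eef_rot: [-3.113, 0.419, -0.002]
ft_force: [2.2, 0.6, -0.5]
width: 45.2
```

Call:
step_arm(steps=[45, 12.6, 42.7, 0, 0, 45, 12.6, 42.7, 0, 0, 45, 0, 0, 0, 8.5, 45, 0, 0, 0, 8.5, 45, 0, 0, 0, 8.5, 45, 0, 0, 0, 8.5, 45, 0, 0, 0, 8, 45, 0, 0, 0, 8, 45, 0, 0, 0, 0])

```text
clock: 4.8
tool_pos: [489.3, -274.1, 226.7]
eef_rot: [-2.643, 1.699, -0.0]
ft_force: [-0.1, -1.3, -0.9]
width: 45.1
```

Call:
step_arm(steps=[45, 1.4, -5.6, 20, 0, 45, 0, 0, 30, 0, 45, 0, 0, 30, 0, 45, 0, 0, 25, 0, 45, 0, 0, 20, 0, 45, 0, 0, 0, 0, 14, 0, 0, 0, 0, 14, 0, 0, 0, 0, 14, 0, 0, 0, 0, 14, 0, 0, 0, 0, 14, 0, 0, 0, 0, 14, 0, 0, 0, 0])

```text
clock: 6.0
tool_pos: [495.4, -273.1, 102.4]
eef_rot: [-2.645, 1.695, -0.002]
ft_force: [-1.7, 1.3, 5.5]
width: 16.1
```

Call:
step_arm(steps=[14, 0, 0, 0, 0, 14, 0, 0, -15, 0, 14, 0, 0, -25, 0, 14, 0, 0, -30, 0, 14, 0, 0, -30, 0, 14, 0, 0, -30, 0, 14, 0, 0, -30, 0, 14, 0, 0, 0, 0, 14, 0, 0, 0, 0])

```text
clock: 6.9
tool_pos: [495.1, -272.9, 262.0]
eef_rot: [-2.644, 1.696, -0.002]
ft_force: [-0.1, -0.5, -1.3]
width: 16.0
```

```bash
python3 - <<'E'
from h import *
np.set_printoptions(precision=1,suppress=True)
s=arm.observe(); t=np.array(s['tool_pos']); print(t,s['width'],s['ft_force'])
a=shot('top','top2.png'); b=shot('scene','scene2.png')
for p in(a,b):
    for k in('tool_grip','tool_tip'):
        for m in arm.mark_of(k,p)[:4]: print(k,np.array(m['uv']),round(m['confidence'],2))
    e=proj(p,[t+[0,0,19],t+[0,0,19-2-105]]); print('pred grip,tip',e)
    print(at_z(p,e[1],t[2]-88))
u,v=proj(b,[t-[0,0,70]])[0].astype(int)
cv2.imwrite('pics/c4.png',cv2.resize(b['img'][v-60:v+60,u-80:u+80,::-1],(800,600),interpolation=cv2.INTER_CUBIC))
E
```

```text
[ 495.1 -272.9  262. ] 16.045132018945473 [-0.1 -0.5 -1.3]
tool_grip [504.6 260.4] 0.6
tool_grip [453.3 282.2] 0.49
tool_grip [444.5 229.2] 0.37
tool_tip [459.7 258.8] 0.49
tool_tip [429.  231.3] 0.46
pred grip,tip [[445.1 228.9]
 [431.2 233.5]]
[ 495.1 -272.9  174. ]
tool_grip [418.2 383.6] 0.73
tool_grip [496.5 396.8] 0.67
tool_grip [216.1 226.2] 0.21
tool_tip [435.7 338.3] 0.78
tool_tip [408.8 262.3] 0.73
tool_tip [443.5 368.9] 0.57
tool_tip [218.3 227.6] 0.31
pred grip,tip [[416.  211.6]
 [407.1 260.1]]
[ 495.1 -272.9  174. ]
```

View pics/c4.png

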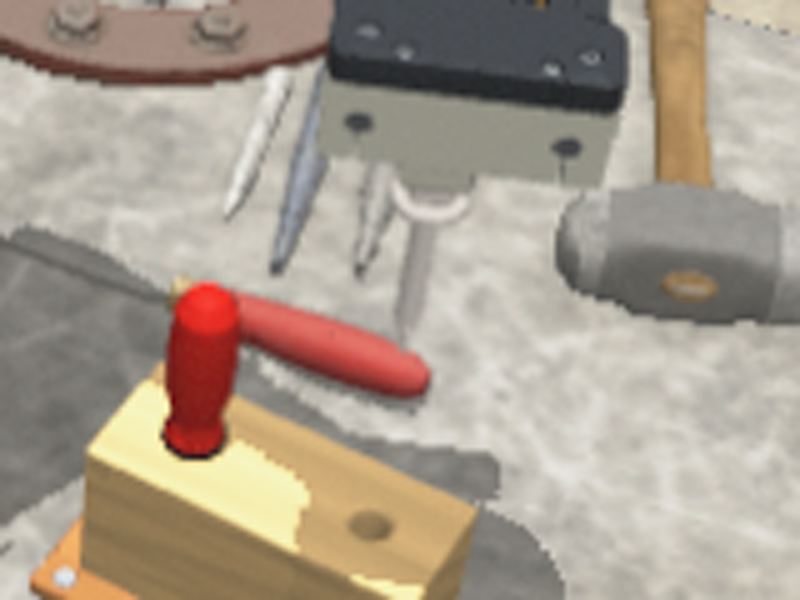

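Lifted clear. The crop shows the empty hole, and the blade looks edge-on from the scene camera. So the blade runs along the jaw axis (about 25° in world). I move over the core and turn the blade to the slot (about 52°).

Call:
step_arm(steps=[14, -37.8, -15.4, 0, 0, 14, -37.8, -15.4, 0, 0, 14, -37.8, -15.4, 0, 0, 14, -37.8, -15.4, 0, 0, 14, -37.8, -15.4, 0, 0, 14, -37.8, -15.4, 0, 0, 14, -37.8, -15.4, 0, 0, 14, -37.8, -15.4, 0, 0, 14, -37.8, -15.4, 0, 0, 14, -37.8, -15.4, 0, 0])

```text
clock: 8.2
tool_pos: [476.8, 136.4, 261.4]
eef_rot: [2.645, -1.696, -0.0]
ft_force: [1.3, 0.5, -0.8]
width: 16.0
```

Call:
step_arm(steps=[14, 0, 0, 0, -6.9, 14, 0, 0, 0, -6.9, 14, 0, 0, 0, -6.9, 14, 0, 0, 0, -6.9, 14, 0, 0, 25, 0, 14, 0, 0, 20, 0, 14, 0, 0, 15, 0, 14, 0, 0, 0, 0, 14, 0, 0, 0, 0])

```text
clock: 9.1
tool_pos: [477.4, 134.7, 201.7]
eef_rot: [2.972, -1.016, -0.0]
ft_force: [-0.4, 0.2, 0.2]
width: 16.1
```

```bash
python3 - <<'E'
from h import *
np.set_printoptions(precision=2,suppress=True)
s=arm.observe(); t=np.array(s['tool_pos']); M=R.from_rotvec(s['eef_rot']).as_matrix(); print(t,s['joint_positions'],s['ft_force']); print(M)
a=shot('top','top3.png'); b=shot('scene','scene3.png')
g=lambda n:cv2.imread('pics/'+n)
# slot / needle angle from first top picture
im=g('top1.png'); p=a
hsv=cv2.cvtColor(im,cv2.COLOR_BGR2HSV)
c=im[238:252,234:250]; print(c.sum(2))
print('collar top->',at_z(a,(241.75,244.55),92),' scene->',at_z(b,(228.95,214.55),92))
e=proj(b,[t-[0,0,88]])[0]; print('pred tip scene',e,'core proj',proj(b,[[477,134.5,89]]),'top: tip',proj(a,[t-[0,0,88]]),'core',proj(a,[[477,134.5,89]]))
u,v=e.astype(int)
cv2.imwrite('pics/c5.png',np.hstack([cv2.resize(b['img'][v-30:v+42,u-30:u+30,::-1],(400,480),interpolation=cv2.INTER_CUBIC),cv2.resize(a['img'][208:268,205:255,::-1],(400,480),interpolation=cv2.INTER_CUBIC)])); print(u,v)
E
```

```text
[477.42 134.68 201.68] [ 0.67  0.08 -0.41  0.   -1.08  0.24] [-0.39  0.17  0.21]
[[ 0.79 -0.61 -0.  ]
 [-0.61 -0.79 -0.  ]
 [ 0.    0.   -1.  ]]
[[287 342 425 499 527 525 528 519 522 525 519 525 500 430 317 284]
 [326 445 512 524 522 497 467 447 433 437 471 510 527 512 431 315]
 [390 500 525 505 450 388 389 390 361 310 337 424 503 529 507 402]
 [463 514 525 444 339 374 395 438 447 412 364 297 418 503 525 481]
 [493 523 476 378 395 402 299 352 436 458 451 397 396 490 524 514]
 [499 525 425 395 409 308 170 208 340 439 453 467 459 479 518 528]
 [516 525 403 401 406 328 210 154 183 333 420 454 457 448 494 524]
 [514 528 391 405 447 419 354 229 150 156 305 406 439 457 504 523]
 [507 524 431 380 430 453 442 385 295 198 155 365 363 473 520 528]
 [490 527 488 349 334 425 449 458 414 344 342 409 358 475 526 523]
 [477 525 526 421 282 329 426 460 458 432 449 418 452 512 523 479]
 [422 507 526 503 432 306 342 413 434 425 457 455 502 527 495 378]
 [315 443 509 521 518 465 418 447 471 458 476 516 525 514 425 315]
 [306 363 441 504 519 528 526 523 525 529 523 530 490 434 331 297]]
collar top-> [477.79 136.42  92.  ]  scene-> [475.47 129.71  92.  ]
pred tip scene [226.68 205.31] core proj [[227.94 214.41]] top: tip [[241.   244.15]] core [[242.8  244.97]]
226 205
```

View pics/c5.png

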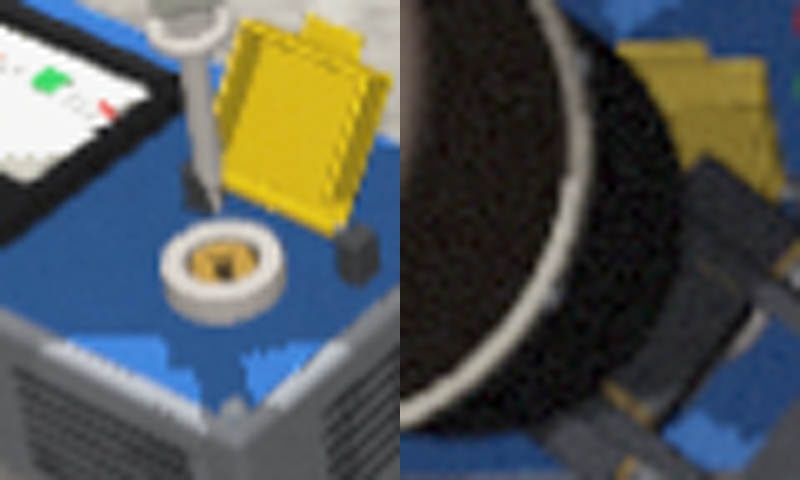

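The scene crop shows the tip at about (227.8, 205.8) just over the collar. The collar's centre is at about (228.9, 213.2) at rim height, with the slot seen end-on. I compute the offset in that one camera.

```bash
python3 - <<'E'
from h import *
np.set_printoptions(precision=2,suppress=True)
b=shot('scene');a=shot('top')
t=np.array([477.42,134.68,201.68])
print('collar scene',at_z(b,(228.95,213.2),92))
print('tip scene',at_z(b,(227.8,205.8),113.7))
im=cv2.imread('pics/top1.png').astype(float); g=im.sum(2)
hsv=cv2.cvtColor(im.astype(np.uint8),cv2.COLOR_BGR2HSV)
# collar: low saturation
m=(hsv[:,:,1]<110)&(hsv[:,:,2]>90); n,l,st,ce=cv2.connectedComponentsWithStats(m[225:262,225:262].astype(np.uint8)); print([(s,c+225) for s,c in zip(st[1:],ce[1:]) if s[4]>30])
w=np.clip(300-g,0,None); w[:241]=0;w[249:]=0;w[:,:237]=0;w[:,246:]=0
v,u=np.nonzero(w); ww=w[v,u]; W=np.array([at_z(a,(x,y),89)[:2] for x,y in zip(u,v)]); c=np.average(W,0,ww); C=np.cov(W.T,aweights=ww); e,V=np.linalg.eigh(C); print('slot',c,'ang',np.degrees(np.arctan2(V[1,1],V[0,1]))%180,np.sqrt(e))
# needle
d=(im.max(2)<110); 
for y in range(212,232): 
    r=g[y,172:208]; k=np.nonzero(r<np.median(r)-150)[0]; print(y,k+172,end=';')
E
```

```text
collar scene [478.8  132.77  92.  ]
tip scene [477.56 131.59 113.7 ]
[(array([  8,  11,  19,  18, 243], dtype=int32), array([241.86, 244.6 ]))]
slot [477.89 136.85] ang 54.876392866069125 [1.88 3.79]
212 [];213 [];214 [];215 [];216 [];217 [];218 [];219 [];220 [172 173 174 175 176 207];221 [172 207];222 [207];223 [207];224 [207];225 [187 188 189 190 191 207];226 [188 189 191 207];227 [207];228 [207];229 [179 180 207];230 [179 180 207];231 [179 180 207];
```

Call:
step_arm(steps=[14, 0.4, -1.3, 5, -1, 14, 0, 0, 8, 0, 14, 0, 0, 7, 0, 14, 0, 0, 3, 0, 14, 0, 0, 2, 0, 14, 0, 0, 2, 0, 14, 0, 0, 0, 0])

```text
clock: 10.0
tool_pos: [478.4, 135.5, 174.4]
eef_rot: [2.981, -0.99, -0.0]
ft_force: [-0.4, -0.7, 0.0]
width: 15.7
```

Call:
step_arm(steps=[14, 0, 0, 1.5, 0, 14, 0, 0, 1.5, 0, 14, 0, 0, 0, 0, 14, 0, 0, 0, 0])

```text
clock: 10.4
tool_pos: [478.4, 135.6, 171.6]
eef_rot: [-2.981, 0.99, -0.0]
ft_force: [0.6, 0.3, -0.5]
width: 16.0
```

Call:
step_arm(steps=[14, 0, 0, 0, 8, 14, 0, 0, 0, 8, 14, 0, 0, 0, 8, 14, 0, 0, 0, 8, 14, 0, 0, 0, 8, 14, 0, 0, 0, 8, 14, 0, 0, 0, 8, 14, 0, 0, 0, 4, 14, 0, 0, 0, 0, 14, 0, 0, 0, 0])

```text
clock: 11.4
tool_pos: [478.7, 135.7, 171.7]
eef_rot: [-2.089, 2.345, -0.0]
ft_force: [2.2, -0.9, -0.9]
width: 16.3
```

```bash
python3 - <<'E'
from h import *
s=arm.observe(); print(s['tool_pos'],s['ft_force'],s['ft_torque'])
a=shot('top','top4.png'); b=shot('scene','scene4.png')
cv2.imwrite('pics/c6.png',np.hstack([cv2.resize(b['img'][160:220,165:265,::-1],(500,300),interpolation=cv2.INTER_CUBIC),cv2.resize(a['img'][205:265,165:225,::-1],(300,300),interpolation=cv2.INTER_CUBIC)]))
for p in (a,b):
  for k,z in(('needle_tip',86),('green_middle',86)):
    for m in arm.mark_of(k,p)[:2]: print(k,m['uv'],m['confidence'],at_z(p,m['uv'],z))
E
```

```text
[478.73778371 135.6789372  171.72102625] [ 2.16630224 -0.92881915 -0.90675857] [ 0.02784976 -0.90439677  0.03025245]
needle_tip [387.5, 238.2] 0.58 [ 491.74974426 -194.31647259   86.        ]
green_middle [203.7, 186.7] 0.88 [520.44753499 250.92806087  86.        ]
```

View pics/c6.png

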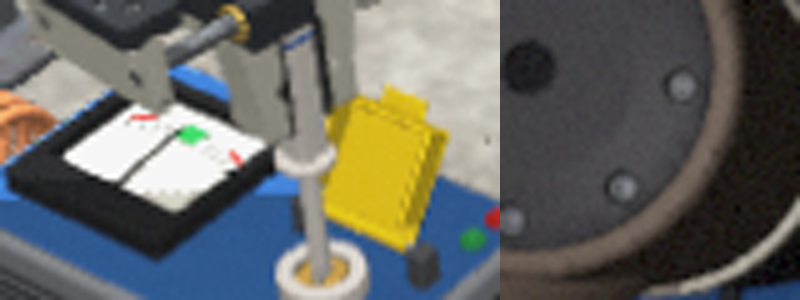

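The scene view shows the needle now just short of the green, tip at crop (183,131) and green at (193,133). I work out the angle.

```bash
python3 - <<'E'
from h import *
b=shot('scene')
f=lambda x,y:at_z(b,(165+(x+.5)/5-.5,160+(y+.5)/5-.5),86)[:2]
P,T,G=f(118,187),f(183,131),f(193,133)
print(P,T,G); a=T-P; print('needle dir deg',np.degrees(np.arctan2(a[1],a[0])),'len',np.hypot(*a))
# expected pivot/green from tuner frame, yaw 1.5
c=np.radians(1.5); Rz=np.array([[np.cos(c),-np.sin(c)],[np.sin(c),np.cos(c)]])
o=np.array([478.6,132.8])-Rz@[-20,-68]
for q in([25,52],[-37,52]): print(o+Rz@q)
E
```

```text
[472.49319599 252.23279605] [519.57857025 258.16326448] [521.15658002 253.25004221]
needle dir deg 7.178682158898171 len 47.45738009427588
[520.44334583 253.93684167]
[458.46459168 252.31387088]
```

Call:
step_arm(steps=[14, 0, 0, 0, 7, 14, 0, 0, 0, 7, 14, 0, 0, 0, 0, 14, 0, 0, 0, 0, 14, 0, 0, 0, 0])

```text
clock: 12.25
tool_pos: [478.6, 135.6, 171.7]
eef_rot: [-1.789, 2.582, -0.0]
ft_force: [2.8, -1.7, -1.0]
width: 15.7
```

```bash
python3 - <<'E'
from h import *
s=arm.observe(); print(s['tool_pos'],s['ft_force'],s['ft_torque'],s['eef_rot'])
b=shot('scene','scene5.png')
cv2.imwrite('pics/c7.png',cv2.resize(b['img'][170:218,175:239,::-1],(800,600),interpolation=cv2.INTER_CUBIC))
E
```

```text
[478.6303425  135.57819944 171.7036192 ] [ 2.8285913  -1.71192951 -0.95236071] [-0.36529636 -1.72438018  0.05422215] [-1.78876126e+00  2.58212596e+00 -3.87266741e-04]
```

View pics/c7.png

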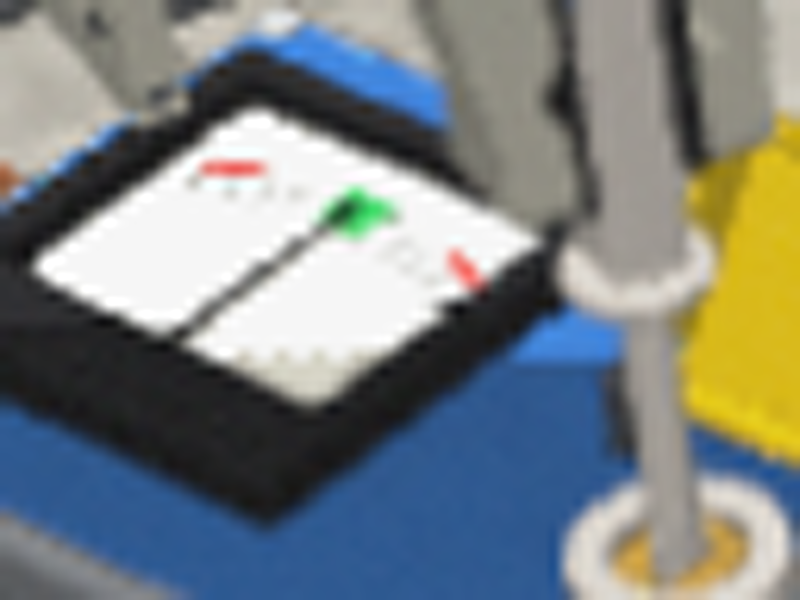

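The needle tip is now in the green at crop (345,212), a little left of the middle at (360,212). I turn a little more, back off inside the slot play, and withdraw.

Call:
step_arm(steps=[14, 0, 0, 0, 6, 14, 0, 0, 0, 0, 14, 0, 0, 0, 0, 14, 0, 0, 0, 0, 14, 0, 0, 0, -5, 14, 0, 0, 0, -4, 14, 0, 0, -3, 0, 14, 0, 0, -5, 0, 14, 0, 0, -10, 0, 14, 0, 0, -20, 0, 14, 0, 0, -30, 0, 14, 0, 0, -25, 0])

```text
clock: 13.5
tool_pos: [478.4, 135.5, 266.8]
eef_rot: [-1.851, 2.538, -0.0]
ft_force: [0.2, 0.8, -0.0]
width: 16.0
```

```bash
python3 - <<'E'
from h import *
s=arm.observe(); print(s['tool_pos'],s['ft_force'],s['eef_rot'],s['joint_positions'])
b=shot('scene','scene6.png')
cv2.imwrite('pics/c8.png',cv2.resize(b['img'][150:222,170:266,::-1],(800,600),interpolation=cv2.INTER_CUBIC))
E
```

```text
[478.37831886 135.46364073 266.75806245] [ 0.18452431  0.79823622 -0.04839868] [-1.85101404e+00  2.53761279e+00 -3.40988237e-04] [ 6.72189893e-01  3.58963357e-02 -3.05603690e-01  2.57738264e-04
 -1.22868956e+00 -9.82659367e-01]
```

View pics/c8.png

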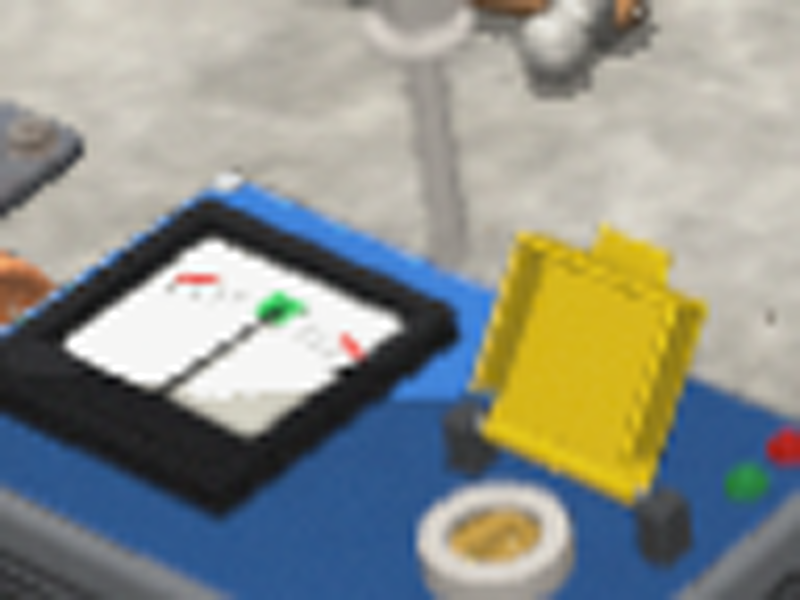

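Call:
step_arm(steps=[14, 0, 0, 0, -8.46, 14, 0, 0, 0, -8.46, 14, 0, 0, 0, -8.46, 14, 0, 0, 0, -8.46, 14, 0, 0, 0, -8.46])

```text
clock: 14.05
tool_pos: [478.2, 135.5, 265.2]
eef_rot: [-2.647, 1.691, -0.0]
ft_force: [0.5, -0.3, 0.2]
width: 16.1
```

Call:
step_arm(steps=[14, 37.9, 15.4, 0, 0, 14, 37.9, 15.4, 0, 0, 14, 37.9, 15.4, 0, 0, 14, 37.9, 15.4, 0, 0, 14, 37.9, 15.4, 0, 0, 14, 37.9, 15.4, 0, 0, 14, 37.9, 15.4, 0, 0, 14, 37.9, 15.4, 0, 0, 14, 37.9, 15.4, 0, 0, 14, 37.9, 15.4, 0, 0, 14, 0, 0, 0, 0, 14, 0, 0, 0, 0])

```text
clock: 15.25
tool_pos: [495.4, -274.1, 264.6]
eef_rot: [2.64, -1.702, -0.001]
ft_force: [0.3, 0.0, -0.8]
width: 15.7
```

Call:
step_arm(steps=[14, -1, -0.3, 25, 0, 14, 0, 0, 30, 0, 14, 0, 0, 25, 0, 14, 0, 0, 10, 0, 14, 0, 0, 8, 0, 14, 0, 0, 8, 0, 14, 0, 0, 0, 0])

```text
clock: 15.95
tool_pos: [495.7, -271.8, 158.4]
eef_rot: [2.643, -1.698, -0.001]
ft_force: [-0.2, 0.4, -0.8]
width: 16.3
```

Call:
step_arm(steps=[14, 0, 0, 12, 0, 14, 0, 0, 12, 0, 14, 0, 0, 12, 0, 14, 0, 0, 10, 0, 14, 0, 0, 6, 0, 14, 0, 0, 2, 0, 14, 0, 0, 0, 0, 14, 0, 0, 0, 0])

```text
clock: 16.75
tool_pos: [496.0, -272.2, 104.9]
eef_rot: [-2.643, 1.698, -0.001]
ft_force: [0.2, 0.1, -0.2]
width: 16.1
```

Call:
step_arm(steps=[14, 0, 0, 2, 0, 14, 0, 0, 0, 0, 20, 0, 0, 0, 0, 35, 0, 0, 0, 0, 45, 0, 0, 0, 0, 45, 0, 0, 0, 0, 45, 0, 0, -20, 0, 45, 0, 0, -40, 0, 45, 0, 0, -45, 0, 45, 0, 0, -45, 0, 45, 0, 0, 0, 0])

```text
clock: 17.85
tool_pos: [498.7, -273.5, 259.8]
eef_rot: [-2.642, 1.696, -0.018]
ft_force: [0.6, 0.4, -1.2]
width: 44.9
```

```bash
python3 - <<'E'
from h import *
np.set_printoptions(precision=1,suppress=True)
s=arm.observe(); print(s['tool_pos'],s['ft_force'],s['eef_rot'],s['width'])
b=shot('scene','scene7.png')
P=cloud(b,np.ones((480,640),bool)); q=P[(abs(P[:,0]-495)<30)&(abs(P[:,1]+275)<28)&(P[:,2]>148)&(P[:,2]<175)]; print(rect(q),np.percentile(q[:,2],[5,50,95]))
# flap geometry: points
q=P[(P[:,0]>490)&(P[:,0]<570)&(P[:,1]>95)&(P[:,1]<175)&(P[:,2]>102)&(P[:,2]<170)]
print(len(q),q.min(0),q.max(0)); 
for z in range(100,165,10):
    r=q[(q[:,2]>=z)&(q[:,2]<z+10)]; print(z,len(r),np.median(r,0) if len(r) else '')
E
```

```text
[ 498.7 -273.5  259.8] [ 0.6  0.4 -1.2] [-2.6  1.7 -0. ] 44.92081835715752
(array([ 496.5, -274.5]), array([16.4, 15.6]), 28.5, 78) [148.5 153.1 156. ]
538 [500.1 105.5 102.2] [544.7 164.1 146.4]
100 92 [514.3 135.5 106.3]
110 137 [520.3 138.8 114.8]
120 143 [527.3 139.2 125.4]
130 93 [533.  134.5 134.1]
140 73 [530.1 132.9 143.1]
150 0 
160 0
```

The tool's top is at 153 mm again, so it is seated, and the gripper is clear. Now the flap: its edge is at about x=532, z=150, and I push it forward from behind with shut fingers.

Call:
step_arm(steps=[20, 0, 0, 0, -8.2, 0, 0, 0, 0, -8.2, 0, 0, 0, 0, -8.2, 0, 0, 0, 0, -8.2, 0, 0, 0, 0, -8.2, 0, 0, 0, 0, -8.2, 0, 0, 0, 0, -8.2, 0, 0, 0, 0, -8.2])

```text
clock: 18.7
tool_pos: [495.1, -271.9, 251.2]
eef_rot: [-3.141, -0.013, 0.003]
ft_force: [0.5, 0.7, 0.1]
width: 0.5
```

Call:
step_arm(steps=[0, 5.6, -40.9, 0, 0, 0, 5.6, -40.9, 0, 0, 0, 5.6, -40.9, 0, 0, 0, 5.6, -40.9, 0, 0, 0, 5.6, -40.9, 0, 0, 0, 5.6, -40.9, 0, 0, 0, 5.6, -40.9, 0, 0, 0, 5.6, -40.9, 0, 0, 0, 5.6, -40.9, 0, 0, 0, 5.6, -40.9, 0, 0, 0, 0, 0, 0, 0, 0, 0, 0, 0, 0])

```text
clock: 19.9
tool_pos: [549.9, 137.8, 251.1]
eef_rot: [3.141, 0.007, -0.003]
ft_force: [-0.6, 0.2, -1.2]
width: 0.0
```

Call:
step_arm(steps=[0, 6, 0, 0, 0, 0, 0, 0, 30, 0, 0, 0, 0, 25, 0, 0, 0, 0, 20, 0, 0, 0, 0, 20, 0, 0, 0, 0, 15, 0, 0, 0, 0, 15, 0, 0, 0, 0, 0, 0])

```text
clock: 20.7
tool_pos: [555.6, 135.1, 125.5]
eef_rot: [3.14, 0.001, -0.005]
ft_force: [-0.4, -0.1, -0.1]
width: 0.5
```

Call:
step_arm(steps=[0, -10, 0, 0, 0, 0, -10, 0, 0, 0, 0, -10, 0, 0, 0, 0, -10, 0, 0, 0, 0, -10, 0, 0, 0, 0, -10, 0, 0, 0, 0, -10, 0, 0, 0, 0, -8, 0, 0, 0, 0, -6, 0, 0, 0, 0, 0, 0, 0, 0, 0, 0, 0, 0, 0])

```text
clock: 21.8
tool_pos: [472.7, 137.0, 127.7]
eef_rot: [-3.141, -0.005, -0.001]
ft_force: [-0.1, -0.6, -0.2]
width: 0.2
```

Call:
step_arm(steps=[0, 0, 0, -30, 0, 0, 0, 0, -40, 0, 0, 0, 0, -40, 0, 0, 0, -50, 0, 0, 0, 0, -50, 0, 0, 0, 0, -50, 0, 0, 0, 0, -50, 0, 0, 0, 0, 0, 0, 0])

```text
clock: 22.6
tool_pos: [472.3, 341.8, 236.4]
eef_rot: [3.141, 0.009, -0.0]
ft_force: [-0.5, -1.0, -0.3]
width: 0.6
```

```bash
python3 - <<'E'
from h import *
np.set_printoptions(precision=1,suppress=True)
s=arm.observe(); print(s['tool_pos'],s['ft_force'],s['clock'])
b=shot('scene','scene8.png'); a=shot('top','top8.png')
P=cloud(a,np.ones((480,640),bool)); q=P[(P[:,0]>455)&(P[:,0]<500)&(abs(P[:,1]-137)<22)]; print('flap z',np.percentile(q[:,2],[5,50,95]))
r=lambda im,y0,y1,x0,x1:cv2.resize(im[y0:y1,x0:x1,::-1],(400,300),interpolation=cv2.INTER_CUBIC)
cv2.imwrite('pics/c9.png',np.vstack([np.hstack([r(b['img'],160,235,165,265),r(b['img'],235,355,310,470)]),np.hstack([r(a['img'],195,270,170,270),r(a['img'],200,275,370,470)])]))
E
```

```text
[472.3 341.8 236.4] [-0.5 -1.  -0.3] 22.6
flap z [ 96.   99.1 102.4]
```

View pics/c9.png

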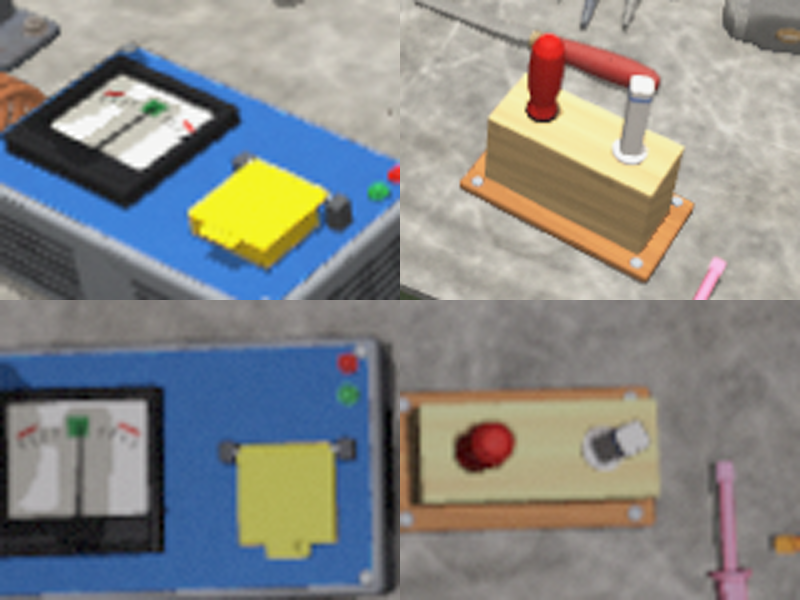

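The flap is shut, the needle is in the middle of the green, and both tools are in the block. But the pink look-alike, which stood free at the start, now lies on its side. Before handing in I check from the saved pictures when that happened and whether it is at rest.

```bash
python3 - <<'E'
from h import *
for n in (1,2,3,4,5,6,7,8):
    im=cv2.imread(f'pics/scene{n}.png').astype(int); B,G,Rr=im[...,0],im[...,1],im[...,2]
    m=(Rr-G>50)&(B-G>20); v,u=np.nonzero(m); print(n,len(u),u.mean().round(1),v.mean().round(1),u.min(),u.max(),v.min(),v.max())
    o=(Rr>200)&(G>90)&(G<170)&(B<60); v,u=np.nonzero(o); k=v>340; print('   orange',u[k].mean().round(1),v[k].mean().round(1))
p=shot('scene'); v,u=np.nonzero((p['img'][...,0].astype(int)-p['img'][...,1]>50)&(p['img'][...,2].astype(int)-p['img'][...,1]>20)); print('now',u.mean(),v.mean(), at_z(p,(u.mean(),v.mean()),8))
E
```

```text
1 152 449.0 305.3 263 510 201 405
   orange 478.8 386.8
2 229 416.3 365.9 263 439 201 402
   orange 477.3 388.0
3 259 418.8 366.4 263 439 201 401
   orange 478.0 388.0
4 245 418.4 366.6 263 439 201 401
   orange 477.8 388.0
5 245 418.4 366.7 263 439 201 401
   orange 477.3 387.8
6 276 418.9 366.7 263 439 201 401
   orange 478.0 387.8
7 233 416.3 366.3 263 439 201 402
   orange 478.1 388.4
8 313 419.0 364.5 263 439 201 402
   orange 479.0 387.6
now 418.8333333333333 364.75320512820514 [ 430.94703939 -355.41512191    8.        ]
```

```bash
python3 -c "
from plant import arm
print(arm.job_done())"
```

```text
the job is handed in; nothing more can be done
None
```

I tuned the core with the white tool until the needle stood in the green, put the tool back in its hole, shut the yellow flap, and handed the job in at about 23 s. `job_done` gave no verdict.

**Last checks:**
- **Needle:** it stands near the middle of the green sector in both camera views.
- **Flap:** it looks shut, lying flat at about 99 mm, which fits with the hinge at 96 mm.
- **Tuning tool:** it stands upright in its hole. Its top measured 153 mm, the same as at the start.
- **Screwdriver, file, chisel:** the screwdriver stands in its hole, and the file looks undisturbed beside the block. I did not check the chisel in the final crops, and did not measure how far any of the three moved.
- **Gripper:** it is clear and touches nothing, and contact forces stayed within a few newtons throughout.

**What went wrong or disagreed:**
- **Pink look-alike:** it stood free at the start and now lies on the table. It toppled before my second picture, while I was reaching for or lifting the white tool. I don't know whether the arm brushed it or it fell by itself. It has been at rest since, and I left it alone as told.
- **Cameras:** they disagreed by up to about 4 mm in y, so I used relative measurements for the fit. The blade went into the slot without contact force.
- **Core turn:** the core lagged the blade by about 20°, more than the roughly 11° of play I expected. I turned on until the needle was in the green.

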